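# Load the clock plate into the holding channel and bolt it in

### The job

Load the brass clock plate into the aluminium holding channel: slide the channel's bolt back to its open stop, move the small wooden block that lies in front of the mouth out of the plate's path to the left or right of the channel's line, and slide the plate, kept flat on the bench and with its long side across the channel, in through the mouth until it is fully home against the back stop. Then slide the bolt back across behind the plate, right to its closed stop, and leave the other things on the bench where they are.

Things in the scene. Friction and masses are not known exactly. Their poses are not given: they have to be found in the camera images.
- channel: Low aluminium channel fixed to the bench, 149 mm wide, no floor. Origin: on the bench where the plate's origin lies when home. y points out of the mouth (plate goes in along -y), x across, z up. Side rails, inner faces x = +-56.5 mm, from y = -46 (back stop, 16 mm high) to 70 mm. Over y = -46..46 lips (underside 12, top 16 mm high) reach in to x = +-49.5; the plate slides under them.
- mouth (a point): Middle of the mouth's outer end, on the bench at x = 0, y = 92 mm of the channel. From y = 66 to 94 mm flared lead-ins, 12 mm high, widen the mouth to x = +-70 mm. On the channel's -x side, at y = 40 to 70 mm, the bolt's guide, 12 mm high, stands out to x = -160 mm.
- bolt (a joint): Steel slide bolt of the channel (m). 0 = closed stop: its 10 mm high tongue lies across the channel at y = 49 to 61 mm, tip at x = -22.5 mm, 3 mm behind a plate that is home. It opens along the channel's -x to 0.036 = open stop, tip out of the channel. Starts nearly closed; slides with about 2 N and stays where left.
- bolt_knob (a point): Top centre of the bolt's upright round steel knob, 16 mm in diameter, top 38.5 mm above the bench, of which the upper 24 mm are free to grip. It lies at y = 55 mm, x = -88 mm (closed) to -124 mm (open) in the channel's frame.
- plate: Flat brass clock plate, 110 mm (its x) by 92 mm (its y) by 10 mm thick, about 0.65 kg, with shallow recesses and bushes on top only: no through holes. It lies flat on the bench on the mouth's side of the channel, roughly squared to it. Origin at the centre of its underside.
- block: Small dark wooden rest block with a black rubber top, 40 mm (its x) by 60 mm (its y) by 28 mm high, about 70 g, standing on the bench between the plate and the mouth. Origin at the centre of its underside.
- bell: Bystander: small brass bell-shaped hub, 48 mm across, 52 mm high, beside the channel. Origin under its centre.
- wheel: Bystander: brass gear wheel, 64 mm across, 18 mm high at its hub, lying beyond the channel's back stop. Origin under its centre.
- long_rest: Bystander: long dark wooden rest with a black rubber top, 45 x 150 x 35 mm, far side of the bench. Origin under its centre.
- oil: Bystander: blue oil bottle with white cap, 32 mm across, 95 mm high. Origin under its centre.
- driver: Bystander: screwdriver lying beyond the plate, left. Origin on the bench under its middle.
- blower: Bystander: reddish rubber dust blower, 60 mm across, 92 mm high, standing. Origin under its centre.
Things that resemble listed ones, but are neither listed nor needed, are in the scene too. Leave any blue or red look-alike of the plate alone.

How it is judged:
By the outcome, as a careful person would: the job done as asked, in the order asked, and still so for the second after the job is handed in, with the robot touching nothing.
It also fails if it takes over 72 s, if anything falls off the work surface, if the arm or the gripper's body presses on something with over 40 N, if the wrist force passes 120 N, or if a joint passes its speed limit or range.

### The arm

A 6-joint arm with a two-finger parallel gripper is mounted at the origin on the work surface. World frame = base frame: x ahead of the robot, y to its left, z up, the work surface at z = 0. Lengths are in m, angles in rad, forces in N, time in s.
With the tool pointing down it reaches from about 0.25 to 0.725 m from the base axis. Payload 4 kg.
Tool frame: the origin (TCP) lies midway between the tips of the shut fingers; the grasp point (between the pads) lies 19 mm behind it (bot.grip_depth is the distance from the TCP to the grasp point, in m); z points along the fingers, y is the line along which they close (so a half turn about z gives the same grasp; the last joint's range is limited). The gripper opens to 85 mm and grips with 20 to 120 N. Pads are 22 mm wide; open, the fingers measure 114 mm over their backs; the gripper's body (76 mm by 85 mm) begins 54 mm behind the grasp point. The pads swing forward as they close: fully open they stand 13 mm farther back than shut.
Start: joints at [-1.179, 0.241, 0.005, 1.335, 0, 1.571], TCP at [0.191, -0.462, 0.231] pointing down, gripper open.
Joint ranges: [-2.72, 2.72], [-1.05, 1.87], [-1.09, 1.28], [-1.99, 2.15], [-1.42, 1.44], [-3.14, 3.14]. Speed limits (rad/s): [2.79, 2.79, 3.14, 3.14, 3.14, 3.14].

### API

Orientations are given as a unit quaternion [x, y, z, w].
In Python, from workcell import bot gives the robot as it stands.
- The arm moves only by the shell command python3 -m creep 'ROWS'. ROWS is JSON, one flat list of numbers, 5 for each row, row after row: the shift along the world's x, y, z in m, then the turn about the world's z in rad, then the finger opening in m, from 0 to 0.0854. In form: [x, y, z, twist, claw, x, y, z, twist, claw, ...]. A call has 1 to 10 rows; each row is the pose to reach, as a shift and turn from the pose commanded when the call began; what a row does not reach only later rows make up. A row lasts 1/12 s, in which the tool goes at most 41.7 mm and 7.16 degrees, less where a joint would pass 70% of its speed; a pose out of reach is approached as far as the arm can. A call with a gripper value outside its range is refused whole. The fingers move at their own pace and stop on an object; the grip force is fixed at half the most. Time passes only in rows, so rows that repeat a pose let the fingers close. It gives the time, the measured TCP pose, the force, the opening and the grip force at its end, in the units of the state.
- bot.get_obs(): the state, without advancing time (a new reading comes with each control period).
- bot.camera(name): name is "scene" or "top" or "wrist"; returns a dict with "pixels" (400x640x3 uint8, red, green, blue), "camera_matrix" (3x3 intrinsics, pixels), "extrinsics" (4x4, takes a point from world to camera coordinates); the wrist camera has in their place "T_tool_cam" (4x4, takes a point from camera to tool coordinates, whose origin is the TCP and whose axes are the flange's). Camera axes: x right, y down, z forward; pixel columns grow to the right and rows downward; lengths in m; the calibration is good to about 2 mm. A picture is of the moment at which its call begins: read the wrist's pose just before it. There is no depth.
- bot.job_done(): hands the job in; it is judged then, once.
Trained networks look in the newest picture that a camera, given by its name, has taken for a name from the list of things; names that differ only in an ending like _2 or _b are one class to them, and where a whole thing is asked for, a point or a joint stands for the part that bears it (a point fixed in the world has none). Each returns a list of dicts, best first, with "score" (0 to 1); they miss things now and then, are a little off and sometimes report something else, mostly with a low value. They report only what shows in the picture. A call takes as long as a camera call. They do not tell look-alikes from the thing itself.
- bot.look_for(camera, thing): "centre" ([column, row] as shares, 0 to 1, of the picture: columns of its width, rows of its height, amid what is visible of it).
- bot.place_of(camera, thing): "centre" ([column, row] as shares, 0 to 1, of the picture: columns of its width, rows of its height: a listed point, or the origin of a listed thing).
The state is a dict: "clock": time; "joint_pos": joint angles; "joint_vel": joint speeds; "tau": joint torques, N m; "eef_pos": TCP position; "tool_rot": TCP orientation; "ft_force": force on the tool from outside, world axes, zero at the start; "ft_torque": the same for the moment, N m; "grip_width": finger opening in m; "grasp_force": force on a finger pad.
Only numpy, scipy, OpenCV 4.12 (cv2) and the standard library are available. Lean on these libraries where they do the work, as an engineer would, in place of code of your own. Each camera call takes 0.05 s, during which the arm holds its last target. There are 200 camera calls.

## Working session

There is one attempt and no reset: what is moved stays moved. The work goes in short steps, Python scripts to look and compute and a shell command to move; the robot and the scene stay as the last step left them, time stands still between calls to the robot, and variables do not carry over. Pictures are saved under pics/ and viewed, at most 10 in all, crops included, and the job is handed in when it is done.

```bash
mkdir -p pics; ls
cat > h.py <<'E'
import numpy as np, cv2
from workcell import bot
def save(c,n):
    d=bot.camera(c); cv2.imwrite('pics/'+n,d['pixels'][:,:,::-1]); return d
def ray(d,px,z):
    """pixel -> world point at height z"""
    K=np.array(d['camera_matrix']);E=np.array(d['extrinsics'])
    r=E[:3,:3].T@np.linalg.solve(K,[px[0],px[1],1]);o=-E[:3,:3].T@E[:3,3]
    return o+r*(z-o[2])/r[2]
def proj(d,p):
    K=np.array(d['camera_matrix']);E=np.array(d['extrinsics'])
    c=K@(E[:3,:3]@np.array(p)+E[:3,3]);return c[:2]/c[2]
E
python3 - <<'E'
from h import *
for c in ['top','scene']:
    d=save(c,c+'0.png')
    E=np.array(d['extrinsics']);print(c,(-E[:3,:3].T@E[:3,3]).round(3))
    for t,z in [('channel',0),('mouth',0),('bolt_knob',.0385),('plate',0),('block',0),('bell',0),('wheel',0),('long_rest',0),('oil',0),('driver',0),('blower',0)]:
        for r in bot.place_of(c,t)[:3]:
            px=np.array(r['centre'])*[640,400]
            print(t,round(r['score'],2),px.round(0),ray(d,px,z)[:2].round(4))
o=bot.get_obs();print(o['clock'],o['eef_pos'],o['tool_rot'],o['grip_width'])
E
```

```text
pics
top [0.39  0.086 1.132]
bolt_knob 0.66 [402. 222.] [ 0.518  -0.1426]
plate 0.67 [335. 246.] [0.4584 0.0374]
plate 0.63 [269. 215.] [0.5463 0.2192]
block 0.78 [374. 182.] [ 0.6363 -0.0747]
bell 0.56 [436. 153.] [ 0.7183 -0.2564]
wheel 0.95 [470. 204.] [ 0.5708 -0.342 ]
long_rest 0.64 [326. 130.] [0.7921 0.0586]
oil 0.69 [477. 259.] [ 0.4196 -0.3489]
driver 0.92 [199. 177.] [0.6544 0.417 ]
blower 0.76 [169. 255.] [0.4383 0.4902]
scene [ 1.199 -0.688  0.95 ]
channel 0.76 [263. 280.] [ 0.6049 -0.2215]
mouth 0.89 [289. 260.] [ 0.6147 -0.1219]
bolt_knob 0.66 [259. 241.] [ 0.5193 -0.146 ]
bolt_knob 0.57 [289. 257.] [ 0.633  -0.1379]
plate 0.88 [340. 188.] [0.5391 0.2318]
plate 0.8 [286. 206.] [0.4504 0.0468]
plate 0.72 [261. 279.] [ 0.5983 -0.2219]
block 0.77 [306. 253.] [ 0.6384 -0.0714]
bell 0.71 [259. 240.] [ 0.4881 -0.1183]
bell 0.62 [289. 257.] [ 0.6078 -0.1166]
bell 0.5 [288. 310.] [ 0.7247 -0.2524]
wheel 0.7 [225. 304.] [ 0.5797 -0.3428]
long_rest 0.84 [374. 253.] [0.7967 0.0519]
long_rest 0.3 [359. 146.] [0.4453 0.4823]
oil 0.77 [185. 274.] [ 0.4137 -0.3448]
driver 0.71 [396. 173.] [0.6504 0.4244]
blower 0.77 [360. 146.] [0.4479 0.4906]
blower 0.52 [394. 173.] [0.6445 0.4208]
1.2 [ 0.19093956 -0.46210277  0.23131104] [ 9.80873942e-01  1.94644057e-01  2.31659994e-05 -5.30857408e-06] 0.08534560489502281
```

View pics/top0.png

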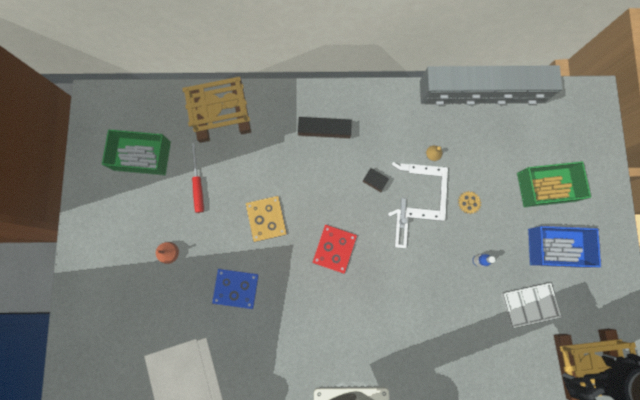

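View pics/scene0.png

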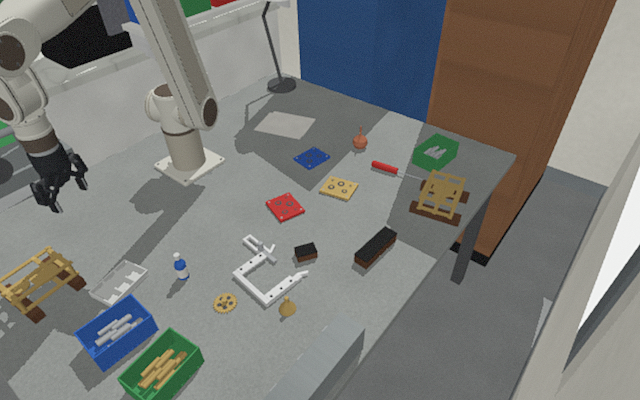

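Top view: three plate-like things, red (335,248), blue (236,288) and brass-yellow (266,218). The brass one fits the description. The block is at (376,180), the channel at (425,192), opening to the left, and the bolt knob is at about (403,205). I'll confirm this in one enlarged crop.

Run:
```python
from h import *
im=cv2.imread('pics/top0.png')[145:275,240:450]
cv2.imwrite('pics/crop1.png',cv2.resize(im,None,fx=3.8,fy=3.8,interpolation=cv2.INTER_CUBIC))
d=bot.camera('top')
im=d['pixels'].astype(int)
# brass plate by colour
hsv=cv2.cvtColor(d['pixels'],cv2.COLOR_RGB2HSV)
m=cv2.inRange(hsv,(12,70,90),(32,255,255)); m[:190]=0;m[245:]=0;m[:,:240]=0;m[:,295:]=0
m=cv2.morphologyEx(m,cv2.MORPH_CLOSE,np.ones((5,5)))
pts=cv2.findNonZero(m)[:,0]
w=np.array([ray(d,p,.01)[:2] for p in pts]).astype(np.float32)
r=cv2.minAreaRect(w);print('plate',r,w.mean(0))
# block dark
m=cv2.inRange(hsv,(0,0,0),(180,255,75)); m[:160]=0;m[200:]=0;m[:,:355]=0;m[:,392:]=0
w=np.array([ray(d,p,.028)[:2] for p in cv2.findNonZero(m)[:,0]]).astype(np.float32)
print('block',cv2.minAreaRect(w),w.mean(0))
# channel white
m=((im.min(2)>205)*255).astype(np.uint8); m[:158]=0;m[225:]=0;m[:,:412]=0;m[:,455:]=0
w=np.array([ray(d,p,.016)[:2] for p in cv2.findNonZero(m)[:,0]]).astype(np.float32)
print('chan',cv2.minAreaRect(w))
```

```text
plate ((0.5356127619743347, 0.22641420364379883), (0.11036590486764908, 0.09281104058027267), 12.7760591506958) [0.5351362  0.22647133]
block ((0.6386460661888123, -0.07670114934444427), (0.05454830080270767, 0.03976698964834213), 57.660099029541016) [ 0.63842094 -0.07658859]
chan ((0.6046555638313293, -0.22402535378932953), (0.09480061382055283, 0.15035739541053772), 86.45952606201172)
```

View pics/crop1.png

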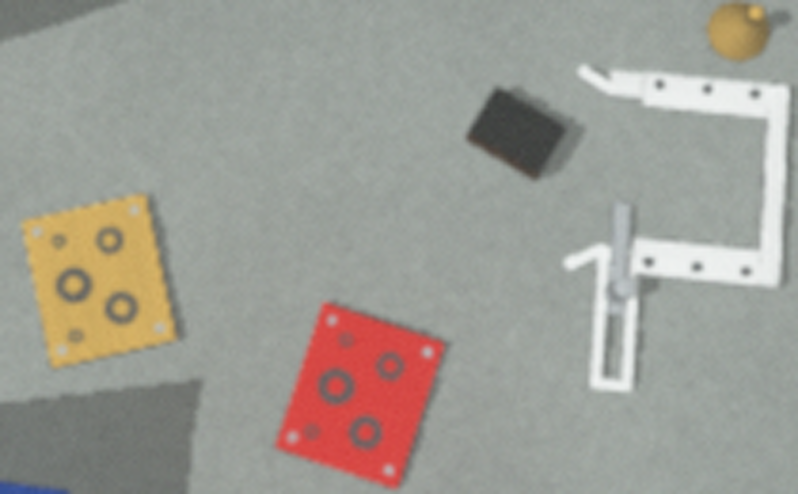

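The crop shows the brass plate at crop (100,280), the block at (517,133), the channel opening left and the knob near (620,290). The red plate at (360,395) is only a look-alike, so I'll leave it. Next I'll move above the channel for a wrist view.

```bash
python3 -m creep '[0.03,0.024,0.02,-0.05,0.05, 0.065,0.05,0.04,-0.1,0.05, 0.1,0.075,0.06,-0.15,0.05, 0.135,0.1,0.08,-0.2,0.05, 0.165,0.125,0.09,-0.25,0.05, 0.2,0.15,0.1,-0.3,0.05, 0.23,0.175,0.1,-0.35,0.05, 0.265,0.2,0.1,-0.4,0.05, 0.295,0.225,0.1,-0.452,0.05, 0.325,0.25,0.1,-0.452,0.05]'
cat >> h.py <<'E'
from scipy.spatial.transform import Rotation as R
def wrist(n=None):
    o=bot.get_obs(); d=bot.camera('wrist')
    T=np.eye(4);T[:3,:3]=R.from_quat(o['tool_rot']).as_matrix();T[:3,3]=o['eef_pos']
    d['extrinsics']=np.linalg.inv(T@np.array(d['T_tool_cam']))
    if n: cv2.imwrite('pics/'+n,d['pixels'][:,:,::-1])
    return d,o
E
python3 - <<'E'
from h import *
d,o=wrist('w1.png');print(o['eef_pos'],o['tool_rot'],np.linalg.inv(d['extrinsics']).round(3))
for t,z in [('channel',0),('mouth',0),('bolt_knob',.0385),('block',0)]:
    for r in bot.place_of('wrist',t)[:3]:
        px=np.array(r['centre'])*[640,400]
        print(t,round(r['score'],2),px.round(0),ray(d,px,z)[:2].round(4))
E
```

```text
clock: 2.08
eef_pos: [0.5072, -0.2191, 0.3316]
tool_rot: [1.0, -0.031, 0.0, 0.0]
ft_force: [0.5, -1.7, -0.6]
grip_width: 0.05
grasp_force: 0.0
[ 0.50719787 -0.2190696   0.33164928] [ 9.99520940e-01 -3.09457995e-02  4.30359102e-04  2.51161994e-04] [[-0.061 -0.949 -0.308  0.587]
 [-0.998  0.058  0.019 -0.224]
 [ 0.     0.309 -0.951  0.474]
 [ 0.     0.     0.     1.   ]]
channel 0.34 [415.  89.] [ 0.58   -0.3454]
bolt_knob 0.84 [262. 144.] [ 0.5276 -0.1474]
block 0.83 [201.  52.] [ 0.6408 -0.0785]
```

View pics/w1.png

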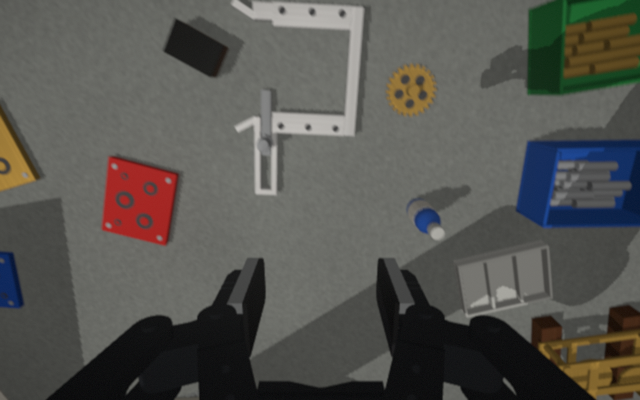

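The wrist view shows the channel clearly: inner back corners near (348,29) and (345,112), guide end at (266,194), knob top at (264,144), block at (196,47). I'll fit the channel pose from these corners.

```bash
cat > fit.py <<'E'
from h import *
from scipy.optimize import least_squares
d,o=wrist()
g=d['pixels'].astype(int).min(2)
m=((g>150)*255).astype(np.uint8); m[200:]=0;m[:,:228]=0;m[:,372:]=0
def mask(p,q):  # render model
    c,s=np.cos(p[2]),np.sin(p[2]); A=np.array([[c,-s],[s,c]])
    out=np.zeros((400*4,640*4),np.uint8)
    def poly(pts,z):
        w=[np.r_[A@np.array(a)+p[:2],z] for a in pts]
        px=np.array([proj(d,a) for a in w]);cv2.fillPoly(out,[np.int32(px*4+2)],255)
    for s in(1,-1):
        poly([(s*.0495,-.046),(s*.0745,-.046),(s*.0745,.046),(s*.0495,.046)],.016)
        poly([(s*.0565,.046),(s*.0745,.046),(s*.0745,.07),(s*.0565,.07)],.016)
    poly([(-.0745,-.046),(.0745,-.046),(.0745,-.046-p[3]),(-.0745,-.046-p[3])],.016)
    poly([(-.0745,.04),(-.16,.04),(-.16,.07),(-.0745,.07)],.012)
    return cv2.resize(out,(640,400),interpolation=cv2.INTER_AREA).astype(float)
ref=cv2.GaussianBlur(m.astype(float),(0,0),1.5)
# ignore bolt/knob slot and flares
def cost(p):
    r=cv2.GaussianBlur(mask(p,0),(0,0),1.5)
    w=np.ones_like(r); 
    c,s=np.cos(P0[2]),np.sin(P0[2]);A=np.array([[c,-s],[s,c]])
    for box in [[(-.155,.045),(-.0,.045),(-.0,.064),(-.155,.064)],[(-.14,.062),(-.055,.062),(-.055,.1),(-.14,.1)],[(.05,.062),(.1,.062),(.1,.11),(.05,.11)]]:
        px=[proj(d,np.r_[A@np.array(a)+P0[:2],.014]) for a in box];cv2.fillPoly(w,[np.int32(px)],0)
    return (w*(r-ref)**2).mean()
from scipy.optimize import minimize
P0=np.array([.605,-.214,-.0618,.012])
best=None
for dy in(-.006,0,.006):
    r=minimize(cost,P0+[0,dy,0,0],method='Nelder-Mead',options=dict(initial_simplex=P0+[0,dy,0,0]+np.array([[0,0,0,0],[.006,0,0,0],[0,.006,0,0],[0,0,.03,0],[0,0,0,.004]]),maxiter=120))
    if best is None or r.fun<best.fun:best=r
print(best.x.round(4),best.fun,cost(P0))
p=best.x
r=bot.place_of('wrist','bolt_knob')
for k in r[:2]:
    W=ray(d,np.array(k['centre'])*[640,400],.0385)[:2]
    c,s=np.cos(p[2]),np.sin(p[2]);print(k['score'],W,np.array([[c,s],[-s,c]])@(W-p[:2]))
W=ray(d,(264,144),.0385)[:2];print(W,np.array([[c,s],[-s,c]])@(W-p[:2]))
dk=(d['pixels'].max(2)<60).astype(np.uint8)*255; dk[80:]=0;dk[:,:155]=0;dk[:,240:]=0;dk[:10]=0
w=np.array([ray(d,q,.028)[:2] for q in cv2.findNonZero(dk)[:,0]]).astype(np.float32);print('block',cv2.minAreaRect(w))
ov=d['pixels'][:,:,::-1].copy(); mk=mask(p,0)>127; ov[mk]=ov[mk]//2+np.array([0,0,127],np.uint8)
cv2.imwrite('pics/ov.png',cv2.resize(ov[0:205,150:400],None,fx=2.9,fy=2.9))
E
python3 fit.py
```

```text
[ 0.6066 -0.2133 -0.1118  0.0129] 55.64343258248942 185.77800723267615
0.62 [ 0.52316796 -0.14755101] [-0.09028158  0.0560286 ]
[ 0.52531827 -0.15128329] [-0.0877283   0.05255952]
block ((0.6396751999855042, -0.08219701051712036), (0.06700899451971054, 0.03998875245451927), 57.93801498413086)
```

View pics/ov.png

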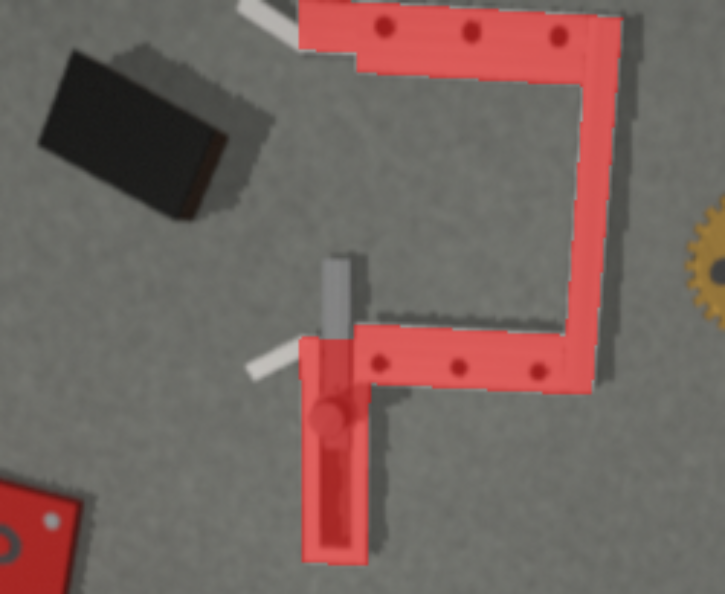

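The overlay matches very well: channel at (0.6066,-0.2133), yaw -6.4°, knob at world (0.5238,-0.1486). Going down onto the knob.

```bash
python3 -m creep '[0.008,0.03,-0.025,-0.05,0.05, 0.008,0.06,-0.05,-0.05,0.05, 0.008,0.0635,-0.09,-0.05,0.05, 0.008,0.0635,-0.13,-0.05,0.05, 0.008,0.0635,-0.17,-0.05,0.05, 0.008,0.0635,-0.21,-0.05,0.05, 0.008,0.0635,-0.245,-0.05,0.05, 0.008,0.0635,-0.265,-0.05,0.05, 0.008,0.0635,-0.265,-0.05,0.05, 0.008,0.0635,-0.265,-0.05,0.05]'
python3 - <<'E'
from h import *
print(bot.get_obs()['eef_pos'])
d,o=wrist()
for k in bot.place_of('wrist','bolt_knob')[:2]:print(k['score'],ray(d,np.array(k['centre'])*[640,400],.0385))
E
```

```text
clock: 3.27
eef_pos: [0.5123, -0.158, 0.066]
tool_rot: [0.998, -0.056, -0.001, -0.0]
ft_force: [-0.7, -0.4, -0.4]
grip_width: 0.0499
grasp_force: 0.0
[ 0.51227001 -0.15802572  0.06596786]
0.92 [ 0.52563349 -0.14939852  0.0385    ]
```

```bash
python3 -m creep '[0.006,0.004,0,0,0.05, 0.0128,0.009,0,0,0.05, 0.0128,0.009,-0.01,0,0.05, 0.0128,0.009,-0.01,0,0.05]'
python3 - <<'E'
from h import *
print(bot.get_obs()['eef_pos'])
d,o=wrist('w2.png')
for k in bot.place_of('wrist','bolt_knob')[:2]:print(k['score'],ray(d,np.array(k['centre'])*[640,400],.0385))
E
```

```text
clock: 3.7
eef_pos: [0.5269, -0.1475, 0.0556]
tool_rot: [0.999, -0.054, -0.0, 0.0]
ft_force: [-0.3, 0.6, -0.8]
grip_width: 0.0499
grasp_force: 0.0
[ 0.52686743 -0.14745291  0.05558375]
0.56 [ 0.52550326 -0.14797132  0.0385    ]
```

View pics/w2.png

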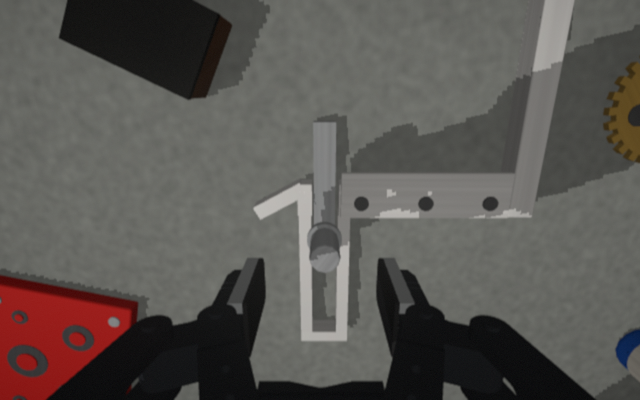

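The wrist view shows the knob top at (323,258), centred between the fingers. Now descend and grip.

```bash
python3 -m creep '[-0.001,0,-0.02,0,0.05, -0.001,0,-0.038,0,0.05, -0.001,0,-0.038,0,0.05, -0.001,0,-0.038,0,0.0, -0.001,0,-0.038,0,0.0, -0.001,0,-0.038,0,0.0, -0.001,0,-0.038,0,0.0]'
```

```text
clock: 4.38
eef_pos: [0.5263, -0.1493, 0.0196]
tool_rot: [0.998, -0.055, 0.001, 0.001]
ft_force: [-1.2, -2.9, 1.7]
grip_width: 0.0133
grasp_force: 58.5
```

```bash
python3 -m creep '[-0.008,0.001,0,0,0, -0.016,0.002,0,0,0, -0.024,0.0027,0,0,0, -0.029,0.0033,0,0,0, -0.029,0.0033,0,0,0]'
python3 -m creep '[-0.002,0.0002,0,0,0, -0.004,0.0004,0,0,0, -0.006,0.0006,0,0,0, -0.006,0.0006,0,0,0]'
```

```text
clock: 4.8
eef_pos: [0.4963, -0.146, 0.0196]
tool_rot: [0.998, -0.056, 0.001, 0.001]
ft_force: [-1.2, -5.2, 4.1]
grip_width: 0.0136
grasp_force: 59.4
clock: 5.13
eef_pos: [0.4913, -0.1454, 0.0196]
tool_rot: [0.998, -0.055, 0.002, 0.001]
ft_force: [0.4, -5.1, 3.0]
grip_width: 0.0135
grasp_force: 59.3
```

```bash
python3 -m creep '[-0.002,0.0002,0,0,0, -0.004,0.0004,0,0,0, -0.004,0.0004,0,0,0]'
python3 - <<'E'
from h import *
print(bot.get_obs()['ft_force'])
d,o=wrist('w3.png')
E
```

```text
clock: 5.38
eef_pos: [0.4911, -0.1455, 0.0197]
tool_rot: [0.998, -0.055, 0.005, 0.001]
ft_force: [8.6, -6.2, -5.3]
grip_width: 0.0135
grasp_force: 58.6
[ 8.60388368 -6.2088329  -5.2820705 ]
```

View pics/w3.png

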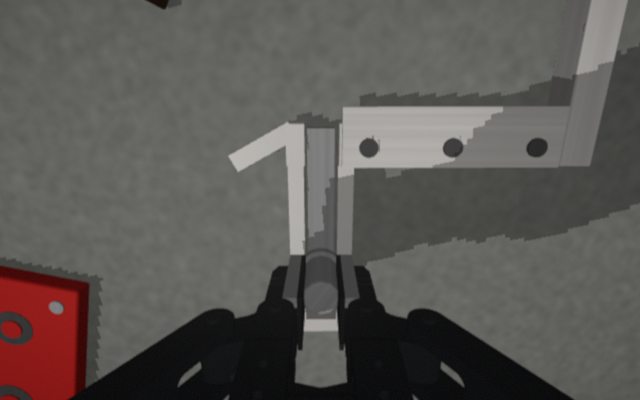

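The bolt is at its open stop: motion stalled and the tongue tip is flush at (320,125). Release, rise and go over to the block.

```bash
python3 -m creep '[0.002,0,0,0,0.06, 0.002,0,0,0,0.06, 0.002,0,0,0,0.06, 0.002,0,0.03,0,0.06, 0.002,0,0.07,0,0.06, 0.03,0.02,0.09,0.12,0.06, 0.06,0.04,0.11,0.24,0.06, 0.09,0.05,0.13,0.36,0.06, 0.11,0.05,0.15,0.48,0.06, 0.13,0.05,0.15,0.6,0.06]'
python3 -m creep '[0,0,0,0.12,0.06, 0,0,0,0.24,0.06, 0,0,0,0.36,0.06, 0,0,0,0.48,0.06, 0,0,0,0.52,0.06, 0,0,0,0.52,0.06]'
python3 - <<'E'
from h import *
d,o=wrist('w4.png');print(o['eef_pos'],o['tool_rot'])
for k in bot.place_of('wrist','block')[:2]:print(k['score'],ray(d,np.array(k['centre'])*[640,400],0))
g=d['pixels'].max(2)
dk=(g<42).astype(np.uint8)*255
n,l,s,c=cv2.connectedComponentsWithStats(dk)
for i in range(1,n):
    if s[i,4]>800:
        w=np.array([ray(d,q,.028)[:2] for q in np.argwhere(l==i)[:,::-1]]).astype(np.float32);print(s[i],cv2.minAreaRect(w))
E
```

```text
clock: 6.27
eef_pos: [0.6195, -0.0924, 0.1732]
tool_rot: [0.969, 0.246, 0.003, 0.001]
ft_force: [1.3, -0.8, 0.7]
grip_width: 0.0603
grasp_force: 0.0
clock: 6.77
eef_pos: [0.6155, -0.0932, 0.1678]
tool_rot: [0.875, 0.484, -0.001, -0.001]
ft_force: [-0.0, 0.2, -0.0]
grip_width: 0.0601
grasp_force: 0.0
[ 0.61551505 -0.09317819  0.16776667] [ 8.74998516e-01  4.84124271e-01 -6.58994109e-04 -9.23271562e-04]
0.85 [ 0.64140476 -0.08179834  0.        ]
[ 315  122   49   73 3474] ((0.6417592763900757, -0.0785968005657196), (0.05895448103547096, 0.038480017334222794), 57.947296142578125)
[   37   261   568   139 30472] ((0.5376186370849609, -0.2148476392030716), (0.15817643702030182, 0.5849863290786743), 58.148433685302734)
```

View pics/w4.png

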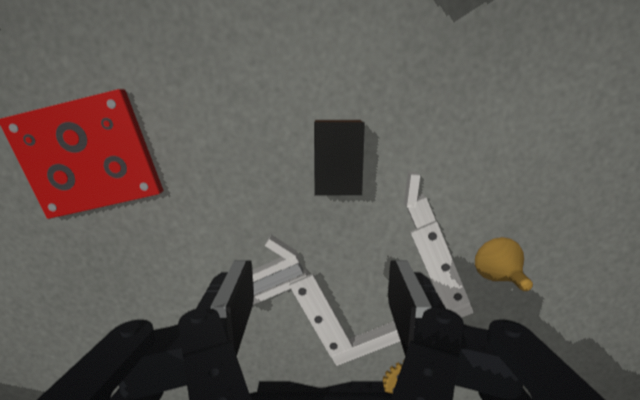

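The wrist view shows the block top at (339,158), aligned with the fingers. Descend and grip.

```bash
python3 -m creep '[0.015,0.008,-0.02,0,0.055, 0.026,0.0135,-0.05,0,0.055, 0.026,0.0135,-0.085,0,0.055, 0.026,0.0135,-0.12,0,0.055, 0.026,0.0135,-0.13,0,0.055, 0.026,0.0135,-0.13,0,0.055]'
```

```text
clock: 7.37
eef_pos: [0.6388, -0.0797, 0.0341]
tool_rot: [0.875, 0.483, -0.004, -0.003]
ft_force: [0.6, -0.2, -0.7]
grip_width: 0.0548
grasp_force: 0.0
```

```bash
python3 -m creep '[0.002,0,-0.015,0,0.055, 0.002,0,-0.027,0,0.055, 0.002,0,-0.027,0,0.055, 0.002,0,-0.027,0,0.0, 0.002,0,-0.027,0,0.0, 0.002,0,-0.027,0,0.0, 0.002,0,-0.027,0,0.0]'
```

```text
clock: 7.95
eef_pos: [0.6454, -0.0804, 0.0128]
tool_rot: [0.875, 0.484, 0.001, 0.001]
ft_force: [-0.5, -1.0, 2.6]
grip_width: 0.0388
grasp_force: 63.1
```

```bash
python3 -m creep '[0,0,0.03,0,0, 0,0,0.07,0,0, -0.035,0,0.08,0,0, -0.07,-0.005,0.08,0,0, -0.105,-0.01,0.08,0,0, -0.14,-0.015,0.08,0,0, -0.175,-0.02,0.08,0,0, -0.21,-0.02,0.08,0,0, -0.245,-0.02,0.08,0,0, -0.275,-0.02,0.08,0,0]'
python3 -m creep '[0,0,0,0,0, 0,0,-0.03,0,0, 0,0,-0.06,0,0, 0,0,-0.07,0,0, 0,0,-0.07,0,0]'
```

```text
clock: 8.78
eef_pos: [0.367, -0.1001, 0.0914]
tool_rot: [0.875, 0.484, -0.0, -0.0]
ft_force: [-0.1, 0.4, 0.1]
grip_width: 0.0385
grasp_force: 62.7
clock: 9.2
eef_pos: [0.3674, -0.0997, 0.0195]
tool_rot: [0.875, 0.484, -0.002, -0.002]
ft_force: [0.3, 0.4, -0.9]
grip_width: 0.0385
grasp_force: 62.6
```

```bash
python3 -m creep '[0,0,-0.0065,0,0, 0,0,-0.0065,0,0, 0,0,-0.0065,0,0.055, 0,0,-0.0065,0,0.055, 0,0,-0.0065,0,0.055, 0,0,0.03,0,0.055, 0,0,0.07,0,0.055, 0,0,0.105,0,0.05, 0,0.02,0.135,0,0.05, 0,0.04,0.165,0,0.05]'
python3 -m creep '[0.01,0.035,0,-0.11,0.05, 0.02,0.07,0,-0.22,0.05, 0.03,0.105,0,-0.33,0.05, 0.04,0.14,0,-0.44,0.05, 0.05,0.175,0,-0.55,0.05, 0.06,0.21,0,-0.66,0.05, 0.07,0.245,0,-0.77,0.05, 0.085,0.268,0,-0.789,0.05, 0.085,0.268,0,-0.789,0.05]'
cat > pl.py <<'E'
from h import *
import sys
def plate(c='wrist',n=None):
    if c=='wrist': d,o=wrist(n)
    else: d=save(c,n) if n else bot.camera(c)
    hsv=cv2.cvtColor(d['pixels'],cv2.COLOR_RGB2HSV)
    m=cv2.inRange(hsv,(14,75,80),(32,255,255))
    m=cv2.morphologyEx(m,cv2.MORPH_CLOSE,np.ones((9,9)))
    cs,_=cv2.findContours(m,cv2.RETR_EXTERNAL,cv2.CHAIN_APPROX_NONE)
    for k in cs:
        if cv2.contourArea(k)<300: continue
        w=np.array([ray(d,q,.01)[:2] for q in k[:,0]]).astype(np.float32)
        r=cv2.minAreaRect(w)
        if .08<min(r[1]) and max(r[1])<.13:
            (cx,cy),(a,b),t=r
            if a<b: t-=90
            t=(t+90)%180-90; P=np.array([.6066,-.2133]);Y=-.1118
            q=R.from_euler('z',-Y).as_matrix()[:2,:2]@([cx,cy]-P)
            print(c,'plate',round(cx,4),round(cy,4),'yaw',round(t,2),'size',np.round(r[1],4),'chan xy',q.round(4),'dyaw',round(t-np.degrees(Y),2))
    return d
if __name__=='__main__':
    plate('wrist',sys.argv[1] if len(sys.argv)>1 else None);plate('top'); o=bot.get_obs(); print(o['clock'],o['eef_pos'].round(4) if hasattr(o['eef_pos'],'round') else o['eef_pos'],'tool yaw(x)',np.degrees(2*np.arctan2(o['tool_rot'][1],o['tool_rot'][0])))
E
python3 pl.py w5.png
```

```text
clock: 10.03
eef_pos: [0.3698, -0.0603, 0.1889]
tool_rot: [0.876, 0.483, 0.001, 0.001]
ft_force: [0.2, 0.3, -0.2]
grip_width: 0.0501
grasp_force: 0.0
clock: 10.78
eef_pos: [0.4722, 0.1468, 0.1867]
tool_rot: [0.99, 0.14, -0.002, -0.017]
ft_force: [-0.4, 0.0, -0.1]
grip_width: 0.0499
grasp_force: 0.0
wrist plate 0.5369 0.225 yaw 12.59 size [0.1098 0.0922] chan xy [-0.1182  0.4278] dyaw 19.0
10.8833 [0.4703 0.1457 0.1863] tool yaw(x) 16.05158287284149
```

View pics/w5.png

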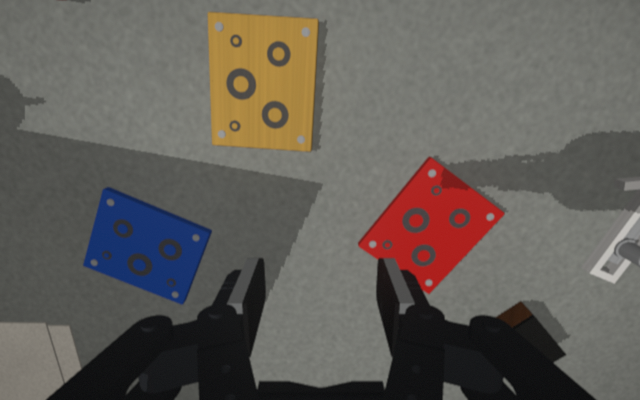

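The brass plate is at (262,82) in the wrist view, measured at (0.537,0.225) with yaw 12.6° and size 110x92. It is the brass one, not the red or blue look-alike. I'll place the fingers on its -x side.

```bash
python3 -m creep '[-0.005,0.03,-0.01,-0.03,0.05, -0.014,0.063,-0.03,-0.06,0.05, -0.014,0.063,-0.06,-0.06,0.05, -0.014,0.063,-0.095,-0.06,0.05, -0.014,0.063,-0.13,-0.06,0.05, -0.014,0.063,-0.155,-0.06,0.05, -0.014,0.063,-0.165,-0.06,0.05, -0.014,0.063,-0.165,-0.06,0.05]'; python3 pl.py
```

```text
clock: 11.55
eef_pos: [0.468, 0.1506, 0.024]
tool_rot: [0.99, 0.135, -0.008, -0.032]
ft_force: [0.2, -0.3, -0.6]
grip_width: 0.0496
grasp_force: 0.0
wrist plate 0.5247 0.2223 yaw -77.36 size [0.0837 0.0915] chan xy [-0.13    0.4237] dyaw -70.95
top plate 0.5354 0.2266 yaw 12.31 size [0.1101 0.0913] chan xy [-0.1199  0.4292] dyaw 18.71
11.65 [0.4681 0.1509 0.0246] tool yaw(x) 15.598372183170556
```

```bash
python3 -c "
from h import *
o=bot.get_obs();print(np.round(o['joint_pos'],3),o['tau'].round(1) if hasattr(o['tau'],'round') else o['tau'],o['tool_rot'])"
```

```text
[ 0.272  0.425 -0.327  0.827  0.065  3.141] [  0.1 -39.2  19.2  -0.4   0.2   0. ] [ 0.99021208  0.13562785 -0.00836978 -0.0318601 ]
```

Joint 6 is at its limit, so I'll turn the tool half a turn the other way (same grasp symmetry).

```bash
python3 -m creep '[0,0,0.03,0,0.05, 0,0,0.06,0.12,0.05, 0,0,0.08,0.24,0.05, 0,0,0.08,0.36,0.05, 0,0,0.08,0.48,0.05, 0,0,0.08,0.6,0.05, 0,0,0.08,0.72,0.05, 0,0,0.08,0.84,0.05, 0,0,0.08,0.96,0.05, 0,0,0.08,1.08,0.05]'
python3 -m creep '[0,0,0,0.12,0.05, 0,0,0,0.24,0.05, 0,0,0,0.36,0.05, 0,0,0,0.48,0.05, 0,0,0,0.6,0.05, 0,0,0,0.72,0.05, 0,0,0,0.84,0.05, 0,0,0,0.96,0.05, 0,0,0,1.08,0.05, 0,0,0,1.2,0.05]'
python3 -m creep '[0,0,0,0.12,0.05, 0,0,0,0.24,0.05, 0,0,0,0.36,0.05, 0,0,0,0.48,0.05, 0,0,0,0.6,0.05, 0,0,0,0.72,0.05, 0,0,0,0.81,0.05, 0,0,0,0.81,0.05]'; python3 pl.py
```

```text
clock: 12.48
eef_pos: [0.4716, 0.1516, 0.1083]
tool_rot: [0.778, 0.628, -0.02, -0.024]
ft_force: [0.1, -0.1, -0.5]
grip_width: 0.0499
grasp_force: 0.0
clock: 13.32
eef_pos: [0.4716, 0.1517, 0.1083]
tool_rot: [0.287, 0.957, -0.03, -0.008]
ft_force: [0.4, -0.8, 0.5]
grip_width: 0.0498
grasp_force: 0.0
clock: 13.98
eef_pos: [0.4713, 0.1516, 0.1083]
tool_rot: [-0.111, 0.993, -0.032, 0.005]
ft_force: [0.5, 0.0, 0.3]
grip_width: 0.0499
grasp_force: 0.0
wrist plate 0.5349 0.2248 yaw 12.53 size [0.1127 0.0917] chan xy [-0.1202  0.4274] dyaw 18.94
14.0833 [0.4715 0.1516 0.108 ] tool yaw(x) 192.50608186000633
```

```bash
python3 -m creep '[-0.007,0.028,-0.02,0,0.05, -0.0145,0.0565,-0.05,0,0.05, -0.0145,0.0565,-0.08,0,0.05, -0.0145,0.0565,-0.095,0,0.05, -0.0145,0.0565,-0.095,0,0.05, -0.0145,0.0565,-0.095,0,0.05]'; python3 pl.py
```

```text
clock: 14.58
eef_pos: [0.4564, 0.2079, 0.0117]
tool_rot: [-0.11, 0.993, -0.032, 0.003]
ft_force: [-0.5, 0.5, 0.8]
grip_width: 0.0496
grasp_force: 0.0
top plate 0.536 0.224 yaw 12.78 size [0.1098 0.0872] chan xy [-0.1189  0.4267] dyaw 19.18
14.6833 [0.4583 0.2085 0.0135] tool yaw(x) 192.58673391817106
```

```bash
python3 -m creep '[0,0,-0.006,0,0.05, 0,0,-0.0105,0,0.05, 0,0,-0.0105,0,0.05, 0.01,0.002,-0.0105,0,0.05, 0.018,0.004,-0.0105,0,0.05, 0.026,0.006,-0.0105,0,0.05, 0.034,0.0075,-0.0105,0,0.05, 0.034,0.0075,-0.0105,0,0.05]'; python3 pl.py
```

```text
clock: 15.35
eef_pos: [0.4919, 0.2157, 0.0016]
tool_rot: [-0.11, 0.993, -0.032, 0.004]
ft_force: [-0.8, -0.4, -1.1]
grip_width: 0.0501
grasp_force: 0.6
15.45 [0.4918 0.2158 0.0016] tool yaw(x) 192.6378618334829
```

```bash
cat > pl2.py <<'E'
from h import *
from scipy.optimize import minimize
# plate pose by fitting rectangle outline to the colour masks of top and scene (arm-occluded parts ignored)
def cap():
    out=[]
    for c in('top','scene'):
        d=bot.camera(c);im=cv2.GaussianBlur(d['pixels'],(3,3),0)
        h=cv2.cvtColor(im,cv2.COLOR_RGB2HSV)
        m=cv2.inRange(h,(12,65,50),(34,255,255))
        m=cv2.morphologyEx(m,cv2.MORPH_CLOSE,np.ones((7,7)))
        r=[x for x in bot.place_of(c,'plate')]
        out.append((c,d,m,r))
    return out
for c,d,m,r in cap():
    for x in r[:4]: print(c,x['score'],ray(d,np.array(x['centre'])*[640,400],0)[:2].round(4))
    cs,_=cv2.findContours(m,cv2.RETR_EXTERNAL,cv2.CHAIN_APPROX_NONE)
    for k in cs:
        if cv2.contourArea(k)<250: continue
        w=np.array([ray(d,q,.01 if c=='top' else .008)[:2] for q in k[:,0]]).astype(np.float32)
        b=cv2.minAreaRect(w); 
        if .35<b[0][0]<.75 and b[0][1]>-.35: print(c,'blob',np.round(b[0],4),np.round(b[1],4),round(b[2],1))
o=bot.get_obs();print(round(o['clock'],2),np.round(o['eef_pos'],4),'ft',np.round(o['ft_force'],1),'yaw',round(float(np.degrees(2*np.arctan2(o['tool_rot'][1],o['tool_rot'][0]))),2))
E
python3 pl2.py
```

```text
top 0.92 [0.5643 0.2238]
top 0.63 [0.4515 0.0354]
top blob [ 0.5759 -0.3366] [0.058  0.0616] 86.2
top blob [0.5617 0.2219] [0.1026 0.0731] 12.7
scene 0.78 [0.349 0.312]
scene 0.72 [0.4516 0.0435]
scene 0.71 [0.5431 0.2453]
scene blob [ 0.5816 -0.342 ] [0.0618 0.0596] 37.9
scene blob [0.5573 0.2268] [0.1134 0.101 ] 12.8
scene blob [0.491  1.5897] [1.0023 2.8013] 5.1
15.65 [0.4914 0.2158 0.0018] ft [ 0.   0.6 -1.1] yaw 192.66
```

```bash
python3 -m creep '[0.008,0.002,0,0,0.05, 0.016,0.0035,0,0,0.05, 0.024,0.005,0,0,0.05, 0.032,0.007,0,0,0.05, 0.04,0.009,0,0,0.05, 0.048,0.0105,0,0,0.05, 0.056,0.0122,0,0,0.05, 0.06,0.013,0,0,0.05, 0.06,0.013,0,0,0.05]'; python3 pl2.py
```

```text
clock: 16.4
eef_pos: [0.5513, 0.2286, 0.0013]
tool_rot: [-0.11, 0.993, -0.032, 0.004]
ft_force: [-1.9, -0.0, 0.6]
grip_width: 0.0498
grasp_force: 0.7
top 0.86 [0.6297 0.2408]
top 0.61 [0.4493 0.0375]
top blob [ 0.5756 -0.3353] [0.0599 0.0609] 17.9
top blob [0.6243 0.2313] [0.0974 0.0654] 12.5
scene 0.97 [0.3608 0.291 ]
scene 0.68 [0.452  0.0443]
scene 0.66 [0.6183 0.2446]
scene blob [ 0.5816 -0.342 ] [0.0618 0.0596] 37.9
scene blob [0.6166 0.2392] [0.114  0.1007] 12.5
scene blob [0.4879 1.5886] [1.0082 2.8028] 5.1
16.6 [0.5512 0.2287 0.0015] ft [-0.2 -0.2 -1. ] yaw 192.66
```

```bash
python3 -m creep '[-0.02,-0.004,0,0,0.06, -0.02,-0.004,0.03,0,0.06, -0.02,-0.004,0.06,0.12,0.06, -0.015,0.01,0.08,0.24,0.06, -0.01,0.02,0.08,0.36,0.06, 0,0.035,0.08,0.48,0.06, 0.01,0.045,0.08,0.6,0.06, 0.02,0.055,0.08,0.72,0.06, 0.03,0.065,0.08,0.84,0.06, 0.04,0.075,0.08,0.96,0.06]'
python3 -m creep '[0.004,0.006,0,0.12,0.06, 0.008,0.011,0,0.24,0.06, 0.009,0.012,0,0.36,0.06, 0.009,0.012,0,0.48,0.06, 0.009,0.012,0,0.6,0.06, 0.009,0.012,0,0.61,0.06, 0.009,0.012,0,0.61,0.06]'; python3 pl.py;python3 pl2.py
```

```text
clock: 17.43
eef_pos: [0.5919, 0.3046, 0.082]
tool_rot: [-0.559, 0.828, -0.026, 0.02]
ft_force: [0.0, -0.3, 0.1]
grip_width: 0.0597
grasp_force: 0.0
clock: 18.02
eef_pos: [0.6003, 0.3157, 0.0819]
tool_rot: [0.779, -0.626, 0.02, -0.026]
ft_force: [-0.0, -0.2, -0.1]
grip_width: 0.0601
grasp_force: 0.0
wrist plate 0.6162 0.2427 yaw 12.56 size [0.1094 0.0917] chan xy [-0.0413  0.4542] dyaw 18.96
top plate 0.6151 0.2437 yaw 12.31 size [0.1108 0.0919] chan xy [-0.0426  0.4551] dyaw 18.71
18.1167 [0.6002 0.3158 0.0818] tool yaw(x) -77.51318089754115
top 0.77 [0.4534 0.0403]
top blob [ 0.5758 -0.3353] [0.0609 0.0605] 14.1
top blob [0.615  0.2439] [0.1116 0.093 ] 12.7
scene 0.69 [0.4624 0.0398]
scene 0.67 [0.6233 0.2458]
scene 0.65 [0.3426 0.3036]
scene 0.42 [ 0.4479 -0.1124]
scene blob [ 0.5816 -0.342 ] [0.0618 0.0596] 37.9
scene blob [0.6185 0.24  ] [0.1114 0.1016] 12.8
scene blob [0.4884 1.5884] [1.0084 2.8028] 5.2
18.32 [0.6001 0.3158 0.0816] ft [-0.5  0.3  0.4] yaw -77.43
```

```bash
python3 -m creep '[0,0,-0.03,0,0.06, 0,0,-0.06,0,0.06, 0,0,-0.075,0,0.06, 0,0,-0.0815,0,0.06, 0,0,-0.0815,0,0.06]'
python3 - <<'E'
from h import *
o=bot.get_obs();p0=np.array(o['eef_pos'])[:2];print(p0)
psi0=np.radians(12.56);c=np.array([.6162,.2427]);yawc=-.1118
P=np.array([.6066,-.2133]);ax=lambda a:np.array([np.sin(a),-np.cos(a)])
dx=lambda c:(c-P)@[np.cos(yawc),np.sin(yawc)]
rho=.4;D=-dx(c)/np.sin(psi0-yawc)-rho*np.tan((psi0-yawc)/2);L=rho*(psi0-yawc);print(D,L)
ds=.001;s=0;psi=psi0;gap=.0173
print('pre',ax(psi)*gap)
nxt=0
while s<D+L+.012:
    if s>=nxt-1e-9:
        t=c-ax(psi)*.0575; print(round(s,3),(t-p0).round(4),'psi',round(psi-psi0,4)); nxt+=.012
    k=min(max(s-D,0),L); psi=psi0-k/rho; c=c+ax(psi)*ds; s+=ds
print(c,dx(c))
E
```

```text
clock: 18.73
eef_pos: [0.5988, 0.3151, -0.0012]
tool_rot: [0.78, -0.625, 0.019, -0.024]
ft_force: [-0.1, 1.0, 0.4]
grip_width: 0.0598
grasp_force: 0.0
[0.59882374 0.31508468]
0.0603689196301859 0.13240534162019513
pre [ 0.00376209 -0.01688599]
0 [ 0.0049 -0.0163] psi 0.0
0.012 [ 0.0075 -0.028 ] psi 0.0
0.024 [ 0.0101 -0.0397] psi 0.0
0.036 [ 0.0127 -0.0514] psi 0.0
0.048 [ 0.0153 -0.0631] psi 0.0
0.06 [ 0.0179 -0.0748] psi 0.0
0.072 [ 0.0219 -0.0863] psi -0.0266
0.084 [ 0.0257 -0.0978] psi -0.0566
0.096 [ 0.0291 -0.1094] psi -0.0866
0.108 [ 0.0322 -0.1211] psi -0.1166
0.12 [ 0.035  -0.1329] psi -0.1466
0.132 [ 0.0374 -0.1448] psi -0.1766
0.144 [ 0.0394 -0.1567] psi -0.2066
0.156 [ 0.0411 -0.1687] psi -0.2366
0.168 [ 0.0424 -0.1808] psi -0.2666
0.18 [ 0.0434 -0.1929] psi -0.2966
0.192 [ 0.044 -0.205] psi -0.3266
0.204 [ 0.0429 -0.2169] psi -0.331
[0.63520362 0.04002355] 0.00016243270093817264
```

No bench contact. I'll push the straight part plus half of the arc, then check.

```bash
python3 -m creep '[0.002,-0.007,0,0,0.06, 0.0045,-0.014,0,0,0.06, 0.0065,-0.022,0,0,0.06, 0.009,-0.034,0,0,0.06, 0.0115,-0.046,0,0,0.06, 0.014,-0.058,0,0,0.06, 0.0165,-0.069,0,0,0.06, 0.018,-0.075,0,0,0.06, 0.018,-0.075,0,0,0.06]'; python3 pl.py; python3 pl2.py | grep -E 'blob|ft'
```

```text
clock: 19.48
eef_pos: [0.6192, 0.2385, 0.0009]
tool_rot: [0.779, -0.626, 0.02, -0.026]
ft_force: [-0.4, 0.0, 3.3]
grip_width: 0.0601
grasp_force: 1.3
wrist plate 0.63 0.1833 yaw 13.99 size [0.1091 0.0914] chan xy [-0.021   0.3967] dyaw 20.39
19.5833 [6.187e-01 2.391e-01 3.000e-04] tool yaw(x) -77.47320624103142
top blob [ 0.5756 -0.3353] [0.0599 0.0609] 17.9
top blob [0.6302 0.1767] [0.1118 0.078 ] 15.3
scene blob [ 0.5816 -0.342 ] [0.0618 0.0596] 37.9
scene blob [0.6317 0.1816] [0.1132 0.1027] 12.9
scene blob [0.491  1.5896] [1.0023 2.8014] 5.1
19.78 [ 0.6172  0.2401 -0.0009] ft [-0.4 -0.   0.1] yaw -77.38
```

```bash
python3 -m creep '[0.002,-0.006,0,-0.01,0.06, 0.004,-0.0115,0,-0.027,0.06, 0.006,-0.017,0,-0.042,0.06, 0.0077,-0.023,0,-0.057,0.06, 0.0111,-0.0346,0,-0.087,0.06, 0.0142,-0.0463,0,-0.117,0.06, 0.017,-0.058,0,-0.147,0.06, 0.0182,-0.064,0,-0.162,0.06, 0.0194,-0.07,0,-0.177,0.06, 0.0194,-0.07,0,-0.177,0.06]'; python3 pl.py; python3 pl2.py | grep -E 'blob|ft'
```

```text
clock: 20.62
eef_pos: [0.6381, 0.1686, 0.0004]
tool_rot: [0.721, -0.692, 0.022, -0.024]
ft_force: [0.0, -0.4, -0.5]
grip_width: 0.0602
grasp_force: 0.0
wrist plate 0.6397 0.1118 yaw 2.8 size [0.1091 0.0914] chan xy [-0.0034  0.3268] dyaw 9.21
20.7167 [6.378e-01 1.696e-01 4.000e-04] tool yaw(x) -87.58912793185637
top blob [ 0.576  -0.3366] [0.058  0.0615] 86.2
top blob [0.6393 0.0966] [0.1118 0.059 ] 3.2
scene blob [ 0.5814 -0.3422] [0.0625 0.0596] 37.9
scene blob [0.6418 0.1101] [0.1119 0.0995] 1.8
scene blob [0.488  1.5886] [1.0084 2.8028] 5.1
20.92 [6.374e-01 1.708e-01 2.000e-04] ft [-0.7  0.1  0.4] yaw -87.5
```

```bash
python3 -m creep '[0.001,-0.006,0,-0.015,0.06, 0.002,-0.012,0,-0.03,0.06, 0.0034,-0.024,0,-0.06,0.06, 0.0044,-0.036,0,-0.09,0.06, 0.0052,-0.048,0,-0.12,0.06, 0.0056,-0.06,0,-0.15,0.06, 0.0048,-0.068,0,-0.155,0.06, 0.0043,-0.072,0,-0.155,0.06, 0.0043,-0.072,0,-0.155,0.06]'; python3 pl.py; python3 pl2.py | grep -E 'blob|ft'
```

```text
clock: 21.67
eef_pos: [0.6416, 0.0966, 0.0002]
tool_rot: [-0.665, 0.746, -0.024, 0.022]
ft_force: [-0.4, 0.4, 0.4]
grip_width: 0.0601
grasp_force: 0.2
wrist plate 0.635 0.0403 yaw -5.94 size [0.0914 0.109 ] chan xy [-0.      0.2552] dyaw 0.47
21.7667 [ 6.414e-01  9.750e-02 -1.000e-04] tool yaw(x) 263.5330208990959
top blob [ 0.5749 -0.3365] [0.0579 0.0593] 86.2
scene blob [ 0.5814 -0.3422] [0.0625 0.0596] 37.9
scene blob [0.6369 0.0386] [0.0984 0.1154] 83.7
scene blob [0.4911 1.5892] [1.0022 2.8021] 5.1
21.97 [ 6.414e-01  9.870e-02 -2.000e-04] ft [-1.3  0.3 -0.4] yaw 263.61
```

```bash
python3 -m creep '[-0.0009,-0.008,0,0,0.06, -0.0022,-0.02,0,0,0.06, -0.0038,-0.034,0,0,0.06, -0.0056,-0.05,0,0,0.06, -0.0074,-0.066,0,0,0.06, -0.0092,-0.082,0,0,0.06, -0.0108,-0.096,0,0,0.06, -0.0117,-0.104,0,0,0.06, -0.0117,-0.104,0,0,0.06]'; python3 pl.py; python3 pl2.py | grep -E 'blob|ft'
```

```text
clock: 22.72
eef_pos: [0.6295, -0.0084, 0.0001]
tool_rot: [-0.665, 0.746, -0.024, 0.021]
ft_force: [-0.6, -0.5, -0.4]
grip_width: 0.0599
grasp_force: 0.0
wrist plate 0.6228 -0.0655 yaw -6.29 size [0.0914 0.1091] chan xy [-0.0004  0.1487] dyaw 0.12
22.8167 [ 6.299e-01 -6.500e-03  1.000e-04] tool yaw(x) 263.5135622421462
top blob [ 0.5749 -0.3365] [0.0579 0.0593] 86.2
scene blob [ 0.5816 -0.342 ] [0.0618 0.0596] 37.9
scene blob [ 0.6249 -0.067 ] [0.0971 0.1148] 83.7
scene blob [0.4879 1.5893] [1.0084 2.8014] 5.1
23.02 [ 6.301e-01 -4.900e-03  1.000e-04] ft [-0.1 -0.9  0.6] yaw 263.64
```

```bash
python3 -m creep '[-0.0009,-0.008,0,0,0.06, -0.002,-0.018,0,0,0.06, -0.0031,-0.028,0,0,0.06, -0.0043,-0.038,0,0,0.06, -0.0054,-0.048,0,0,0.06, -0.0065,-0.058,0,0,0.06, -0.0076,-0.068,0,0,0.06, -0.0087,-0.078,0,0,0.06, -0.0098,-0.088,0,0,0.06, -0.011,-0.098,0,0,0.06]'; python3 pl.py; python3 pl2.py | grep -E 'blob|ft'
```

```text
clock: 23.85
eef_pos: [0.619, -0.1044, 0.0001]
tool_rot: [-0.666, 0.745, -0.023, 0.022]
ft_force: [0.3, 4.6, 0.5]
grip_width: 0.0596
grasp_force: 1.9
wrist plate 0.6122 -0.1604 yaw -5.9 size [0.0914 0.1091] chan xy [-0.0003  0.0532] dyaw 0.5
23.95 [ 6.187e-01 -1.063e-01  1.000e-04] tool yaw(x) 263.4239244033792
top blob [ 0.5763 -0.3373] [0.0599 0.0566] 17.8
scene blob [ 0.5816 -0.342 ] [0.0618 0.0596] 37.9
scene blob [ 0.6127 -0.1641] [0.0969 0.1136] 83.0
scene blob [0.491  1.5889] [1.0023 2.8028] 5.1
24.15 [ 6.187e-01 -1.038e-01 -1.000e-04] ft [ 0.2 -0.2  0. ] yaw 263.57
```

```bash
python3 -m creep '[-0.001,-0.009,0,0,0.06, -0.002,-0.018,0,0,0.06, -0.003,-0.027,0,0,0.06, -0.004,-0.036,0,0,0.06, -0.005,-0.043,0,0,0.06, -0.0054,-0.048,0,0,0.06, -0.0054,-0.048,0,0,0.06]'; python3 -m creep '[-0.0002,-0.002,0,0,0.06, -0.0004,-0.004,0,0,0.06, -0.0006,-0.006,0,0,0.06, -0.0006,-0.006,0,0,0.06]'; python3 pl.py
```

```text
clock: 24.73
eef_pos: [0.6133, -0.1533, 0.0]
tool_rot: [-0.665, 0.746, -0.024, 0.022]
ft_force: [-0.2, -0.9, -0.1]
grip_width: 0.0598
grasp_force: 0.1
clock: 25.07
eef_pos: [0.6131, -0.157, 0.0001]
tool_rot: [-0.666, 0.745, -0.023, 0.022]
ft_force: [0.7, 4.1, -1.0]
grip_width: 0.0597
grasp_force: 1.8
wrist plate 0.6075 -0.2131 yaw -6.08 size [0.0915 0.1009] chan xy [0.0008 0.0003] dyaw 0.32
25.1667 [ 6.131e-01 -1.570e-01  1.000e-04] tool yaw(x) 263.62019209087543
```

```bash
python3 -m creep '[-0.0002,-0.002,0,0,0.06, -0.0004,-0.004,0,0,0.06, -0.0004,-0.004,0,0,0.06, -0.0004,-0.004,0,0,0.06]'; python3 pl.py
```

```text
clock: 25.5
eef_pos: [0.6132, -0.1572, 0.0002]
tool_rot: [-0.667, 0.744, -0.021, 0.025]
ft_force: [0.5, 11.9, 2.0]
grip_width: 0.06
grasp_force: 6.3
wrist plate 0.6074 -0.2132 yaw -6.12 size [0.0914 0.1008] chan xy [0.0008 0.0002] dyaw 0.28
25.6 [ 6.132e-01 -1.572e-01  1.000e-04] tool yaw(x) 263.74248051910877
```

The plate is home (stalled at 12 N, channel y = 0.2 mm). Retreat and go to the knob.

```bash
python3 -m creep '[0.0015,0.012,0,0,0.06, 0.003,0.03,0,0,0.06, 0.003,0.03,0.03,0,0.06, 0.003,0.03,0.065,-0.12,0.06, -0.02,0.03,0.095,-0.24,0.055, -0.05,0.03,0.1,-0.36,0.05, -0.08,0.025,0.1,-0.48,0.05, -0.105,0.02,0.1,-0.6,0.05, -0.12,0.015,0.1,-0.72,0.05, -0.121,0.015,0.1,-0.84,0.05]'
python3 -m creep '[0,0,0,-0.12,0.05, 0,0,0,-0.24,0.05, 0,0,0,-0.36,0.05, 0,0,0,-0.48,0.05, 0,0,0,-0.6,0.05, 0,0,0,-0.682,0.05, 0,0,0,-0.682,0.05]';python3 pl.py
python3 - <<'E'
from h import *
d,o=wrist()
for c,d in(('wrist',d),('top',bot.camera('top')),('scene',bot.camera('scene'))):
    for k in bot.place_of(c,'bolt_knob')[:2]:print(c,k['score'],ray(d,np.array(k['centre'])*[640,400],.0385))
E
```

```text
clock: 26.43
eef_pos: [0.488, -0.1477, 0.1003]
tool_rot: [-0.301, 0.953, -0.031, 0.009]
ft_force: [-0.1, 1.4, -0.1]
grip_width: 0.0502
grasp_force: 0.0
clock: 27.02
eef_pos: [0.492, -0.1472, 0.1004]
tool_rot: [0.032, 0.999, -0.034, 0.0]
ft_force: [-0.7, 0.4, -0.4]
grip_width: 0.0499
grasp_force: 0.0
27.1167 [ 0.4918 -0.1469  0.1003] tool yaw(x) 176.50215681010695
wrist 0.75 [ 0.49041863 -0.14631526  0.0385    ]
top 0.48 [ 0.48541538 -0.1447703   0.0385    ]
scene 0.65 [ 0.48357203 -0.1308911   0.0385    ]
scene 0.17 [0.66769393 0.38075231 0.0385    ]
```

```bash
python3 -m creep '[-0.001,0.0015,-0.03,-0.05,0.05, -0.001,0.0015,-0.06,-0.05,0.05, -0.001,0.0015,-0.08,-0.05,0.05, -0.001,0.0015,-0.08,-0.05,0.05, -0.001,0.0015,-0.08,-0.05,0.05, -0.001,0.0015,-0.08,-0.05,0, -0.001,0.0015,-0.08,-0.05,0, -0.001,0.0015,-0.08,-0.05,0, -0.001,0.0015,-0.08,-0.05,0]'
```

```text
clock: 28.17
eef_pos: [0.4921, -0.1461, 0.0221]
tool_rot: [0.057, 0.998, -0.034, 0.001]
ft_force: [-1.0, -3.1, 5.2]
grip_width: 0.0138
grasp_force: 58.4
```

```bash
python3 -m creep '[0.007,-0.0008,0,0,0, 0.014,-0.0016,0,0,0, 0.021,-0.0023,0,0,0, 0.028,-0.0031,0,0,0, 0.033,-0.0037,0,0,0, 0.033,-0.0037,0,0,0]'; python3 -m creep '[0.0015,-0.0002,0,0,0, 0.003,-0.0004,0,0,0, 0.004,-0.0005,0,0,0, 0.004,-0.0005,0,0,0]'
```

```text
clock: 28.67
eef_pos: [0.526, -0.1498, 0.0221]
tool_rot: [0.057, 0.998, -0.033, 0.001]
ft_force: [0.1, -3.2, 5.6]
grip_width: 0.0135
grasp_force: 58.5
clock: 29.0
eef_pos: [0.5279, -0.15, 0.022]
tool_rot: [0.057, 0.998, -0.033, -0.0]
ft_force: [-4.2, -3.2, 9.0]
grip_width: 0.0138
grasp_force: 58.9
```

```bash
python3 -m creep '[0.002,-0.0002,0,0,0, 0.004,-0.0004,0,0,0, 0.004,-0.0004,0,0,0, 0.004,-0.0004,0,0,0]'
```

```text
clock: 29.33
eef_pos: [0.528, -0.15, 0.0218]
tool_rot: [0.057, 0.998, -0.033, -0.004]
ft_force: [-11.9, -2.8, 16.6]
grip_width: 0.0133
grasp_force: 59.8
```

Stalled at the closed stop after 36 mm of travel with 12 N. Release, rise and take the last look.

```bash
python3 -m creep '[-0.002,0,0,0,0, -0.002,0,0,0,0.05, -0.002,0,0,0,0.05, -0.002,0,0,0,0.05, -0.002,0,0.03,0,0.05, -0.002,0,0.065,0,0.05, -0.03,0,0.1,0,0.05, -0.06,0,0.14,0,0.05, -0.1,0,0.18,0,0.05, -0.13,0,0.21,0,0.05]'
python3 - <<'E'
from h import *
o=bot.get_obs();print(o['eef_pos'],o['clock'])
a=bot.camera('top')['pixels'][130:290,300:500,::-1];b=bot.camera('scene')['pixels'][200:330,170:350,::-1]
cv2.imwrite('pics/end.png',np.hstack([cv2.resize(a,(400,320),interpolation=2),cv2.resize(b,(400,320),interpolation=2)]))
E
python3 pl.py; python3 pl2.py|grep blob
```

```text
clock: 30.17
eef_pos: [0.42, -0.1491, 0.2121]
tool_rot: [0.056, 0.998, -0.032, -0.001]
ft_force: [0.0, -1.6, 0.1]
grip_width: 0.0498
grasp_force: 0.0
[ 0.41995235 -0.1491007   0.21212909] 30.1667
wrist plate 0.6101 -0.2129 yaw -6.62 size [0.0919 0.0967] chan xy [0.0035 0.0008] dyaw -0.22
top plate 0.6074 -0.2107 yaw -6.57 size [0.0927 0.0957] chan xy [0.0005 0.0027] dyaw -0.16
30.3667 [ 0.4213 -0.1496  0.2121] tool yaw(x) 173.5063951597819
top blob [ 0.6073 -0.2106] [0.093 0.097] 84.2
scene blob [ 0.5816 -0.342 ] [0.0618 0.0596] 37.9
scene blob [ 0.6032 -0.2107] [0.0887 0.0947] 83.6
scene blob [0.488 1.589] [1.0084 2.8021] 5.1
```

View pics/end.png

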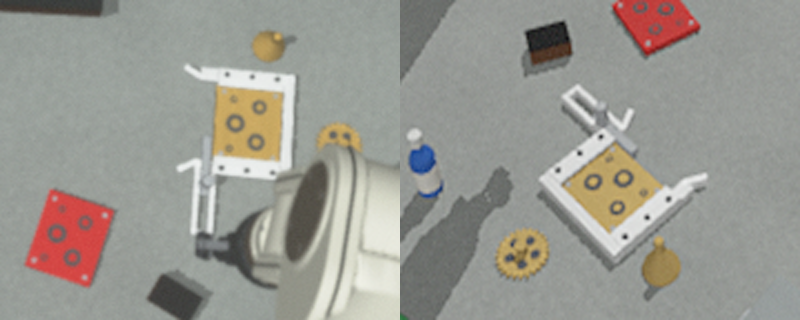

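The last picture shows the plate home under the lips (247,123), the bolt tongue across behind it (207,155), and the block away at (178,295). The wheel, bell, oil bottle and red plate still stand where they were. Handing in.

```bash
python3 -c "
from workcell import bot
print(bot.job_done())"
```

```text
the job is handed in; nothing more can be done
None
```

The brass plate is in the channel, fully home against the back stop, with the bolt slid to its closed stop behind it and the block moved well to one side; the job was handed in at about 30 s, but no verdict came back.

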